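# Eject the sample cassette and catch it on the lane

## Task

Eject the sample cassette from the reader: press the eject key down with one finger and trap the cassette on the sloping exit lane with the other finger, fully out of the slot, before it slides off into the discard tray. Finish while still holding: keep the key down with the one finger and the cassette at rest against the other. Do not pinch or lift the cassette, and leave everything else on the counter as it stands.

Things in the scene. Friction and masses are not known exactly. Their poses are not given: they have to be found in the camera images.
- reader: White desktop reader, fixed. Origin: on the counter right under the slot mouth; x level, the way the cassette comes out, y to the key side, z up. Housing: x -150..0, y -62..92, 107 mm high. The exit lane slopes down along +x from the mouth; a ledge 34 mm high (x 0..125, y 24..92) beside it carries the key. Discard tray, 32 mm high: x 127..235, y -55..55.
- lane_mouth (a point): Middle of the lane's floor at the slot mouth, 58 mm above the counter. x points downhill along the lane (16 degrees below level), y across it to the key side, z square to its floor. From here the slick lane is 130 mm long, 35 mm wide between side rails 4 mm thick and 8 mm high, open above.
- lane_lip (a point): Middle of the lane floor's lower end, 130 mm downhill of the mouth, 22 mm above the counter. Axes as lane_mouth. A cassette let go reaches it in under half a second, sliding by its own weight, and falls into the discard tray.
- eject_key (a joint): Travel of the eject key in m: 0 up, 0.009 fully down on its stop. Its return spring takes about 1.2 N to start and 4 N to bottom. Past about 0.0055 the catch in the mouth is below the lane's floor and a spring pops the cassette out. When the key is let up the catch rises again.
- key_top (a point): Centre of the top of the eject key, a steel pad 42 mm along the lane and 30 mm across, 60 mm to the side of the lane's middle and abreast of a point 85 mm down the lane. It moves straight down: its top is 51 mm above the counter when up, 42 mm when fully down, then 5 mm above the level of the lane's floor 75 mm downhill of the mouth.
- cassette_center (a point): Centre of the steel sample cassette with white label, 50 mm long (x, downhill), 32 mm wide (y), 18 mm high (z), about 80 g. At the start it sits in the slot, its nose at the mouth behind the catch; once this point is 31 mm or more downhill of the mouth it is fully out of the slot.
- cassette: The same cassette; the origin is the centre of its underside.
- spare: A like cassette lying on the counter beside the reader, to be left alone.
- amber_a: Amber bottle, 38 mm diameter, 75 mm high, beside the reader, to be left alone; origin under its centre.
- amber_b: Amber bottle of the same size, beside the reader, to be left alone; origin under its centre.
- tub: White tub, 52 mm diameter, 70 mm high, beside the reader, to be left alone; origin under its centre.
- kit_box: Paper kit box, 90 x 140 x 45 mm, to be left alone; origin under its centre.
- beaker: Clear beaker, 64 mm diameter, 85 mm high, to be left alone; origin under its centre.
- bowl: Terracotta-coloured bowl, 120 mm diameter, 50 mm high, to be left alone; origin under its centre.

How it is judged:
By the outcome, as a careful person would: the job done as asked, in the order asked, and still so for the second after the job is handed in, while the arm keeps its last pose, push and grip.
It also fails if it takes over 29 s, if anything falls off the work surface, if the arm or the gripper's body presses on something with over 40 N, if the wrist force passes 120 N, or if a joint passes its speed limit or range.

## Robot

A 6-joint arm with a two-finger parallel gripper is mounted at the origin on the work surface. World frame = base frame: x ahead of the robot, y to its left, z up, the work surface at z = 0. Lengths are in m, angles in rad, forces in N, time in s.
With the tool pointing down it reaches from about 0.35 to 1 m from the base axis. Payload 7.1 kg.
Tool frame: the origin (TCP) lies on the centre line of the jaws, within the pads' length; the fingertips stand 14 mm ahead of it and the grasp point (between the pads) lies 5 mm behind it; z points along the fingers, y is the line along which they close (so a half turn about z gives the same grasp; the last joint's range is limited). The gripper opens to 85 mm and grips with 20 to 120 N. Pads are 22 mm wide; open, the fingers measure 114 mm over their backs; the gripper's body (76 mm by 85 mm) begins 54 mm behind the grasp point. The pads swing forward as they close: fully open they stand 13 mm farther back than shut.
Start: joints at [-1.318, 0.423, 1.63, -0, 1.089, -0.019], TCP at [0.168, -0.602, 0.245] pointing down, gripper open.
Joint ranges: [-3, 3], [-0.9, 2.11], [0.09, 2.58], [-1.31, 4.45], [0.11, 2.69], [-2.54, 2.54]. Speed limits (rad/s): [2.39, 2.39, 3.01, 3.14, 3.14, 3.14].

## Interface

Orientations are given as a unit quaternion [w, x, y, z].
In Python, from bench import move_to, move_linear, set_joints, set_gripper, hold, inverse_kinematics, capture, camera_params, Unreachable, hand_in, current_clock, current_qpos, current_dq, current_joint_efforts, current_ee_pos, current_tool_rot, current_force, current_wrist_torque, current_grip_width, current_finger_force gives the robot as it stands. Calls block until the motion is done:
- move_to(position, orientation): joint-space move of the TCP to a pose.
- move_linear(position, v=0.15, ori=None, contact_N=None): straight line of the TCP; ori=None keeps the orientation; v is the mean speed in m/s. With contact_N (N) it stops when the force on the tool has changed by that much, and returns True; else False.
- set_joints(angles): joint-space move.
- set_gripper(opening, f_grip=None): finger opening in m; f_grip is the grip in N (None keeps the last); returns when the fingers have stopped.
- hold(seconds).
- inverse_kinematics(position, orientation): joint angles nearest the present ones, or None.
- capture(name): name is "side" or "top"; returns the picture (480x640x3 uint8, blue, green, red); there is no depth.
- camera_params(name): a dict with "fov_y" (degrees; the focal length in pixels is half the picture's height over the tangent of half this angle, whatever the lens; pixels are square), "cx", "cy" (the principal point, pixels), "camera_from_world" (4x4, takes a point from world to camera coordinates). Camera axes: x right, y down, z forward; pixel columns grow to the right and rows downward; lengths in m; the calibration is good to about 2 mm. A picture is of the moment at which its call begins. camera_params takes no time and is no camera call.
A pose or a line that the arm cannot do raises Unreachable and nothing moves.
- hand_in(): hands the job in; it is judged then, once.
Readings, each from a call of its own:
- current_clock(): time.
- current_qpos(): joint angles.
- current_dq(): joint speeds.
- current_joint_efforts(): joint torques, N m.
- current_ee_pos(): TCP position.
- current_tool_rot(): TCP orientation.
- current_force(): force on the tool from outside, world axes, zero at the start.
- current_wrist_torque(): the same for the moment, N m.
- current_grip_width(): finger opening in m.
- current_finger_force(): force on a finger pad.
Only numpy, scipy, OpenCV 4.12 (cv2) and the standard library are available. Lean on these libraries where they do the work, as an engineer would, in place of code of your own. Each camera call takes 0.05 s, during which the arm holds its last target. There are 200 camera calls.

## Working session

There is one attempt and no reset: what is moved stays moved. The work goes in short steps, each a Python script; the robot and the scene stay as the last script left them, time stands still between calls to the robot, and variables do not carry over. Pictures are saved under pics/ and viewed, at most 10 in all, crops included, and the job is handed in when it is done.

```bash
mkdir -p pics; ls; python3 - <<'E'
from bench import *
import cv2
for n in("side","top"):
    cv2.imwrite(f"pics/{n}0.png",capture(n)); p=camera_params(n); print(n,p)
print(current_clock(),current_ee_pos(),current_tool_rot(),current_grip_width(),current_force())
E
```

```text
pics
side {'fov_y': 43.76016659244495, 'cx': 317.38848350717416, 'cy': 239.400974561666, 'camera_from_world': array([[-0.7866389 , -0.61740653,  0.00290112,  0.41739662],
       [-0.45795827,  0.58032121, -0.67342521,  0.29427242],
       [ 0.41409354, -0.53107106, -0.73924967,  1.26051119],
       [ 0.        ,  0.        ,  0.        ,  1.        ]])}
top {'fov_y': 42.587957498802425, 'cx': 321.2115907688597, 'cy': 234.6701108903155, 'camera_from_world': array([[ 0.07404678, -0.99724226, -0.0049958 , -0.04789666],
       [-0.97711922, -0.0715492 , -0.20029663,  0.56008237],
       [ 0.19938682,  0.01971281, -0.97972256,  1.34389611],
       [ 0.        ,  0.        ,  0.        ,  1.        ]])}
0.1 [ 0.16768482 -0.60156576  0.24459821] [-7.36655945e-04  9.90780769e-01  1.35472940e-01 -8.57088025e-05] 0.08536424255049269 [ 0.42642136  0.03226825 -0.14213967]
```

View pics/top0.png

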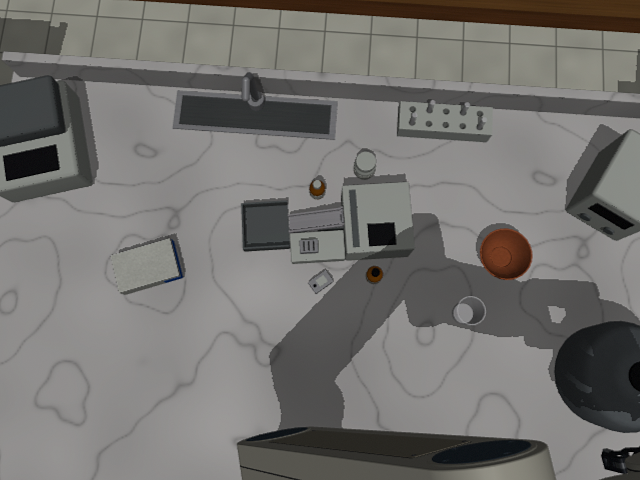

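View pics/side0.png

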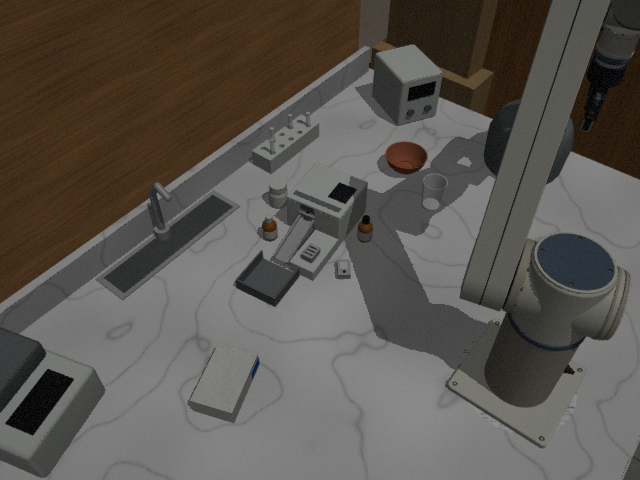

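The top view shows the reader housing at about (343–412, 178–258), the lane at (290–343, 205–233) and the key at (309, 245). The lane runs toward world +y and the key side faces the robot. I'll zoom in to get corners.

```bash
python3 - <<'E'
import cv2
a=cv2.imread("pics/top0.png")[165:275,230:420]; cv2.imwrite("pics/top_c.png",cv2.resize(a,None,fx=4.2,fy=4.2,interpolation=cv2.INTER_CUBIC))
a=cv2.imread("pics/side0.png")[155:310,225:385]; cv2.imwrite("pics/side_c.png",cv2.resize(a,None,fx=3.8,fy=3.8,interpolation=cv2.INTER_CUBIC))
E
```

```text
(no output)
```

View pics/top_c.png

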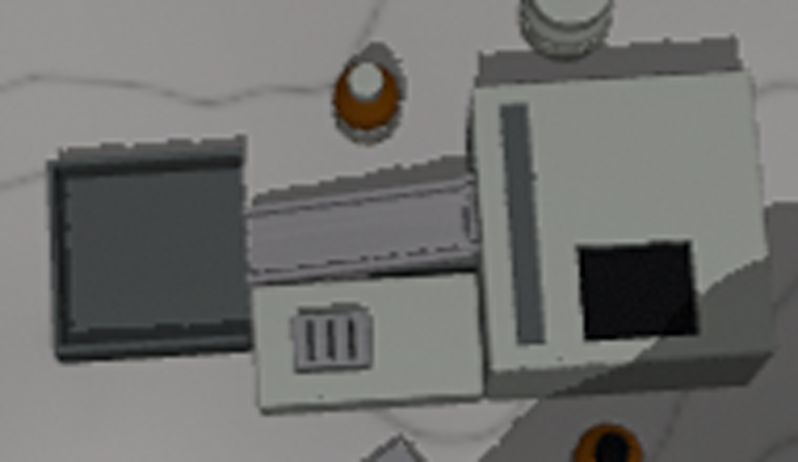

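View pics/side_c.png

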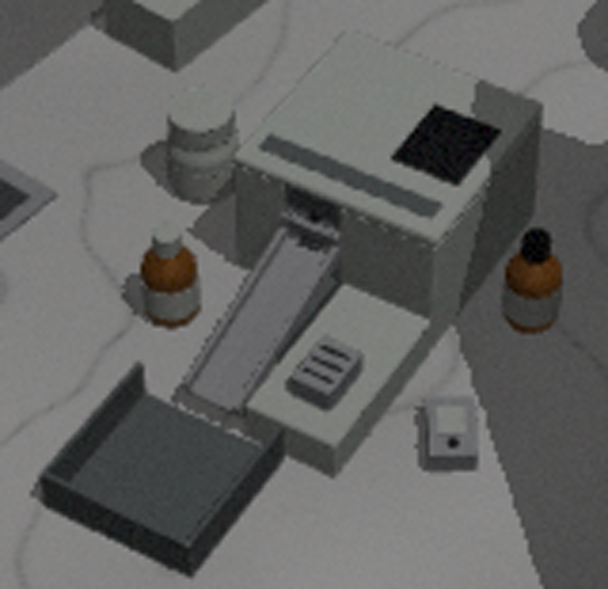

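```bash
cat > geo.py <<'E'
import numpy as np, pickle
from scipy.optimize import least_squares
from bench import camera_params
CP={n:camera_params(n) for n in("side","top")}
def proj(n,P):
    c=CP[n]; f=240/np.tan(np.radians(c["fov_y"]/2)); M=c["camera_from_world"]
    Q=np.atleast_2d(P)@M[:3,:3].T+M[:3,3]
    return np.c_[c["cx"]+f*Q[:,0]/Q[:,2], c["cy"]+f*Q[:,1]/Q[:,2]]
def r2w(p,P):
    P=np.atleast_2d(P)/1000.; c,s=np.cos(p[2]),np.sin(p[2])
    return np.c_[p[0]+c*P[:,0]-s*P[:,1], p[1]+s*P[:,0]+c*P[:,1], P[:,2]]
E
python3 - <<'E'
from geo import *
from bench import inverse_kinematics
T=[(0,-62,107,475,86),(-150,-62,107,748,71),(0,92,107,486,372),(125,92,34,261,405),(125,24,34,252,283),(81.7,60,51,332,337),(235,-55,32,50,160),(235,55,32,58,352)]
S=[(0,-62,107,237,155),(0,92,107,432,240),(-150,92,107,541,102),(-150,-62,107,343,33),(125,92,34,335,447),(125,24,34,247,407),(0,92,34,428,323),(235,55,32,190,548),(127,55,32,281,435),(127,-55,32,138,370),(81.7,60,51,325,365)]
D={}
for n,L,sc,o in(("top",T,4.2,(230,165)),("side",S,3.8,(225,155))):
    L=np.array(L,float); D[n]=(L[:,:3],(L[:,3:]+.5)/sc-.5+np.array(o))
def res(p,names):return np.concatenate([(proj(n,r2w(p,D[n][0]))-D[n][1]).ravel() for n in names])
for names in(("top",),("side",),("top","side")):
    r=least_squares(res,[.65,.1,1.5],args=(names,),loss="soft_l1"); print(names,r.x,np.degrees(r.x[2]))
p=r.x; pickle.dump(p,open("p.pkl","wb"))
print(np.round(res(p,("top","side")).reshape(-1,2),1).tolist())
t=r2w(p,[81.7,30,56+100])[0]; print("target",t)
for a in (p[2],p[2]+np.pi):
    q=[0,np.cos(a/2),np.sin(a/2),0]; print(a,inverse_kinematics(t,q))
E
```

```text
('top',) [ 0.60653358 -0.05374013  1.6997846 ] 97.39048364273233
('side',) [ 0.60586092 -0.05024647  1.71490689] 98.25692714760594
('top', 'side') [ 0.60644172 -0.05226403  1.70591917] 97.74196860429555
[[-1.4, -0.2], [0.8, -0.7], [0.8, -0.2], [-1.2, 0.7], [-0.5, 0.7], [-0.2, 0.7], [-1.0, 0.1], [-1.3, 0.5], [-2.1, -0.0], [0.9, 0.2], [0.9, 0.1], [0.7, -1.9], [-0.1, -0.0], [-1.3, -0.7], [1.1, -1.1], [-0.6, -0.2], [0.3, -1.9], [-0.4, -2.4], [0.2, -0.3]]
target [0.5657092 0.0246499 0.156    ]
1.705919169525884 [ 2.25287544e-02  4.57350140e-01  1.82275475e+00 -4.44089210e-16
  8.61487760e-01 -1.12594088e-01]
4.847511823115677 None
```

```bash
python3 - <<'E'
from geo import *
from bench import *
import cv2
p=pickle.load(open("p.pkl","rb")); a=p[2]; q=[0,np.cos(a/2),np.sin(a/2),0]
t=r2w(p,[81.7,30,240])[0]; move_to(t,q); print(current_clock())
set_gripper(0.0455,20); print(current_clock(),current_grip_width())
t[2]=.100; move_linear(t,v=.15); print(current_clock(),current_ee_pos(),current_force())
im=capture("side"); cv2.imwrite("pics/s1.png",cv2.resize(im[140:300,215:385],None,fx=3.5,fy=3.5,interpolation=cv2.INTER_CUBIC))
im=capture("top"); cv2.imwrite("pics/t1.png",cv2.resize(im[165:275,230:420],None,fx=4.2,fy=4.2,interpolation=cv2.INTER_CUBIC))
E
```

```text
2.725
3.2 0.0454141487693732
4.2833 [0.56637463 0.02468276 0.10076521] [-0.24999578  0.34374576  0.00647806]
```

View pics/s1.png

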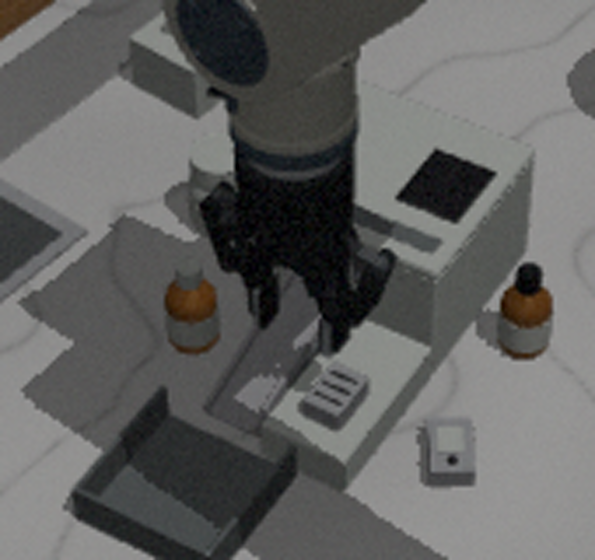

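The lane finger's tip is at about crop (265, 327) and the key finger's at (333, 350), both above and clear of everything. I'll compare them with where my model predicts.

```bash
python3 - <<'E'
from geo import *
p=pickle.load(open("p.pkl","rb"))
for z in(87,93):
  for y in(0,60):
    for x in(71,92): print(x,y,z,((proj("side",r2w(p,[x,y,z]))[0]-[215,140]+.5)*3.5-.5).round(), ((proj("top",r2w(p,[x,y,z]))[0]-[230,165]+.5)*4.2-.5).round())
E
```

```text
71 0 87 [268. 310.] [343. 216.]
92 0 87 [251. 329.] [304. 218.]
71 60 87 [343. 342.] [350. 326.]
92 60 87 [327. 362.] [310. 328.]
71 0 93 [267. 303.] [343. 213.]
92 0 93 [251. 323.] [303. 215.]
71 60 93 [343. 336.] [349. 324.]
92 60 93 [327. 356.] [310. 326.]
```

View pics/t1.png

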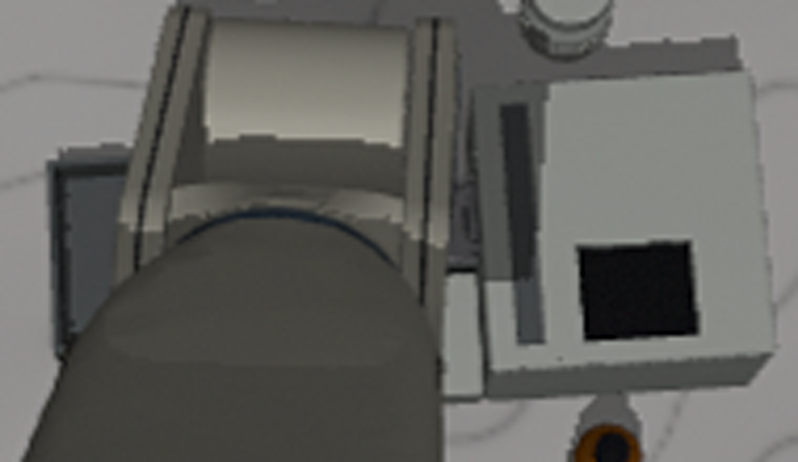

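Both tips match the prediction to within about 3 mm, which is inside the margins. Pressing down until the key is on its stop.

```bash
python3 - <<'E'
from geo import *
from bench import *
import cv2
p=pickle.load(open("p.pkl","rb")); t=r2w(p,[81.7,30,66])[0]
print(move_linear(t,v=.06,contact_N=6),current_ee_pos(),current_force())
t[2]=.044
print(move_linear(t,v=.02,contact_N=9),current_ee_pos(),current_force(),current_clock())
hold(.8); print(current_ee_pos(),current_force(),current_wrist_torque(),current_grip_width(),current_clock())
im=capture("side"); cv2.imwrite("pics/s2.png",cv2.resize(im[180:290,250:350],None,fx=5.4,fy=5.4,interpolation=cv2.INTER_CUBIC))
E
```

```text
False [0.56570966 0.02463905 0.06578909] [-0.30546927  0.681081    1.18241336]
True [0.56610611 0.02464786 0.05397226] [-0.30389702 -0.42752018  8.8662176 ] 5.7917
[0.56609876 0.02464226 0.0539828 ] [-0.82193877  0.58615434  8.96501898] [-0.0367688   0.40404041  0.04334421] 0.04573396382334189 6.5917
```

View pics/s2.png

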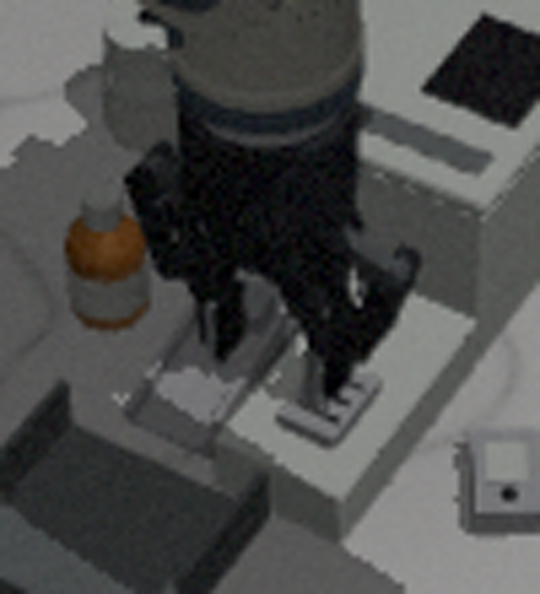

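The key pad is down under its finger, at 9 N with a moment on the key side. The tray looks empty, and a grey block shows uphill of the lane finger at (265, 310). I'll check that with projected cassette outlines and enhanced contrast.

```bash
python3 - <<'E'
from geo import *
from bench import *
import cv2
p=pickle.load(open("p.pkl","rb"))
im0=cv2.imread("pics/side0.png"); im=capture("side"); x0,y0,x1,y1=275,190,325,265; f=7.6
def crop(i):return cv2.resize(cv2.convertScaleAbs(i[y0:y1,x0:x1],alpha=2),None,fx=f,fy=f,interpolation=cv2.INTER_CUBIC)
c=crop(im); th=np.radians(16)
P=[]
for u in(23,73):
  for v in(-16,16): P.append([u*np.cos(th)+18*np.sin(th),v,58-u*np.sin(th)+18*np.cos(th)])
px=((proj("side",r2w(p,P))-[x0,y0]+.5)*f-.5).astype(int); print(px.tolist())
for k in px: cv2.circle(c,tuple(map(int,k)),3,(0,0,255),1)
cv2.imwrite("pics/s3.png",np.hstack([crop(im0),c])); print(current_force(),current_clock())
E
```

```text
[[157, 228], [241, 264], [79, 350], [164, 387]]
[-1.45208017 -0.04641948  8.73266438] 6.6917
```

View pics/s3.png

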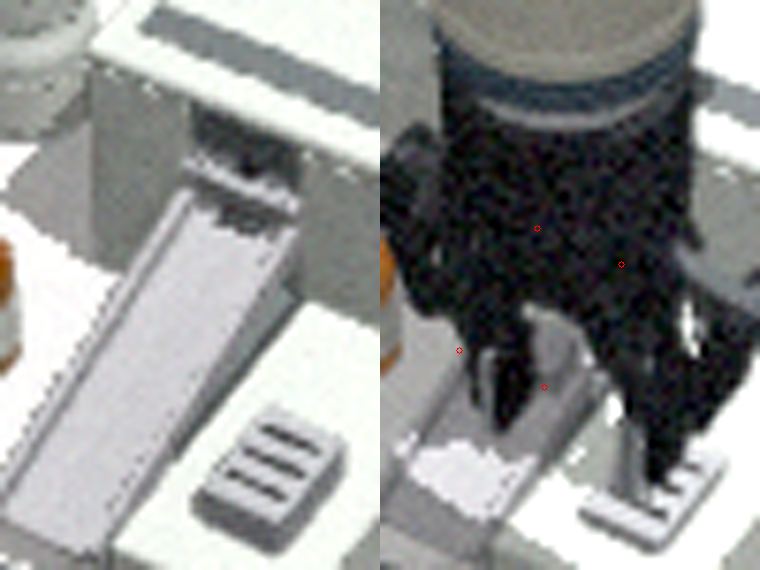

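```bash
python3 - <<'E'
from geo import *
from bench import *
import cv2
p=pickle.load(open("p.pkl","rb")); th=np.radians(16)
s=capture("side"); t=capture("top"); cv2.imwrite("pics/top2.png",t)
t1=cv2.imread("pics/t1.png"); t1=cv2.resize(t1,(190,110),interpolation=cv2.INTER_AREA)
def z(i,w,h,a):return cv2.resize(cv2.convertScaleAbs(i,alpha=a),(w,h),interpolation=cv2.INTER_CUBIC)
x0,y0,x1,y1=284,225,309,255; f=13
c=z(s[y0:y1,x0:x1],325,390,3.2); d=c.copy()
def q(u,v,w):return [u*np.cos(th)+w*np.sin(th),v,58-u*np.sin(th)+w*np.cos(th)]
px=lambda P:[tuple(map(int,k)) for k in (proj("side",r2w(p,P))-[x0,y0]+.5)*f]
for w in(0,18): cv2.polylines(d,[np.array(px([q(23,-16,w),q(23,16,w),q(73,16,w),q(73,-16,w)]))],True,(0,0,255) if w else (0,255,0),1)
r=np.vstack([z(i,150,195,2.5) for i in(t1[35:74,95:125],t[200:239,325:355])])
cv2.imwrite("pics/s4.png",np.hstack([c,d,r])); print(current_clock())
E
```

```text
6.7917
```

View pics/s4.png

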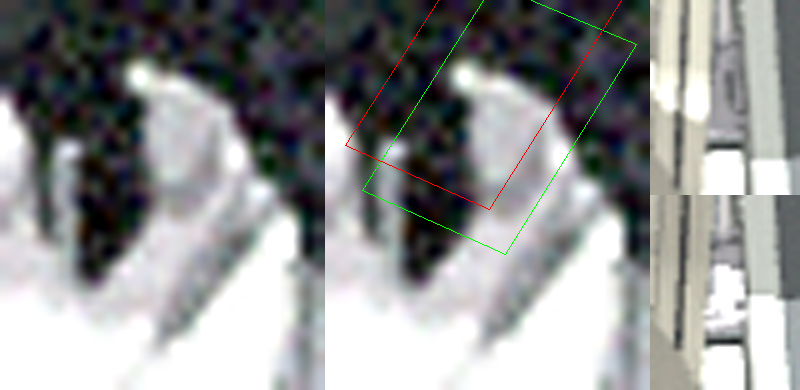

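```bash
python3 - <<'E'
from geo import *
import cv2
p=pickle.load(open("p.pkl","rb")); th=np.radians(16)
def q(u,v,w):return [u*np.cos(th)+w*np.sin(th),v,58-u*np.sin(th)+w*np.cos(th)]
def inv(n,px,w): # pixel -> (u,v) on plane w above lane floor
    return least_squares(lambda k:(proj(n,r2w(p,q(k[0],k[1],w)))[0]-px),[50,0]).x.round(1)
S=lambda x,y:np.array([284+x/13-.5,225+y/13-.5])
print("pred finger tip corners", [((proj("side",r2w(p,[x,y,42]))[0]-[284,225]+.5)*13).round() for x in(71,92.7) for y in(-7,7)])
for pt in((190,213),(180,205),(212,195),(215,130)): print(pt,[inv("side",S(*pt),w) for w in(0,18)])
t0=cv2.imread("pics/top0.png"); t=cv2.imread("pics/top2.png")
print("mouth top px",[proj("top",r2w(p,q(u,v,w)))[0].round(1) for u,v,w in((0,-17,0),(0,17,0),(20,-17,0),(20,17,0),(12,0,18),(23,16,18))])
for i in(t0,t): print(i[203:232,334:346].mean(2).astype(int))
T=t[200:239,325:355]
E
```

```text
pred finger tip corners [array([ 75., 196.]), array([137., 224.]), array([ 13., 270.]), array([ 76., 299.])]
(190, 213) [array([64.6, 13.1]), array([71.6, 20.7])]
(180, 205) [array([64. , 10.5]), array([71. , 18.1])]
(212, 195) [array([59.5, 15. ]), array([66.6, 22.6])]
(215, 130) [array([47.1,  8.4]), array([54.3, 16.1])]
mouth top px [array([342.1, 209.8]), array([343.1, 224.3]), array([333.7, 210.9]), array([334.6, 225.3]), array([335.5, 216. ]), array([331.3, 223.5])]
[[ 91  79  81  81  81  82  75  49  60 102 135 135]
 [ 81  82  82  81  82  83  78  56  65 111 133 137]
 [ 82  83  83  82  82  84  77  54  42  86 135 136]
 [ 82  82  82  81  80  83  89  91  77  75 133 136]
 [ 80  80  80  82  90  96 102 113 101  82 130 136]
 [104 107 113 112 114 115 104  69  61  73 129 136]
 [117 113 102  93  93  90  88 103  90  78 129 136]
 [ 74  84  88  84  80  98 114 115  95  84 128 138]
 [108 110 111 111 112 114 110  93  90  71 125 139]
 [115 116 117 118 119 119 113  95  90  69 124 139]
 [116 115 115 115 115 116 116 111  89  61 119 139]
 [114 115 115 114 116 108  82  85  95  70 113 138]
 [115 115 1
[... 1636 characters left out ...]
 76 118 115 115 115 116  99  50  79]
 [ 75  74  62  74 117 115 115 115 117 102  45  75]
 [ 75  74  75 102 115 114 114 116 119 103  73 129]
 [ 77  73  82 116 117 116 117 108  73  65  74 132]
 [ 78  73  82 120 119 117 117 105  59  57  78 129]
 [ 77  85 104 109  86 118 117 116 109 101  94 130]
 [ 78  77  75  83  87  96 104 105 104  96  85 128]
 [ 78  83  97 115 115 116 117 111  87  65  76 124]
 [ 79  82  86  95  85  83  76  75  70  59  69 121]
 [ 80  78  60  73  67  63  70  70  70  58  67 118]
 [ 80  78  48  48  48  45  46  41  41  43  67 116]
 [ 81  75  26  18  19  17  17  13  14  31  66 111]
 [ 80  79  64  86 115 114 106 113 108  61  58 104]
 [ 79  94 124 138 137 136 135 137 129  78  54 100]]
```

The image evidence agrees. In the side view the cassette's top nose edge is at u≈71 mm and its key-side edge at v≈16 mm, right against the finger. Its centre is therefore about 47 mm down the lane. The top view shows the mouth clear, with the catch down. The key is on its stop at about 9 N, so I'm handing in.

```bash
python3 - <<'E'
from bench import *
print(current_force(),current_ee_pos(),current_clock()); print(hand_in())
E
```

```text
[-1.17893237  0.78163225  8.3891834 ] [0.56609083 0.02467946 0.05398047] 6.7917
the job is handed in; nothing more can be done
None
```

I handed the job in at 6.8 s: one finger holds the eject key down with about 8 N, and the images show the cassette out of the slot against the other finger, its centre about 47 mm down the lane.

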